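# Seat the gauge's battery pack in its charging cradle

### The job

Put the yellow and black battery pack on charge: bring it to the charging cradle tilted, brass-contact end down and first, work that end in under the cradle's overhanging lip, then rock the black end down until the pack lies flat on the floor of the pocket, and let go. Leave the sanding block, the brass weight and the nearest club head where they are.

Things in the scene. Friction and masses are not known exactly. Their poses are not given: they have to be found in the camera images.
- pack: Loose rectangular battery pack, 90 (x) x 40 (y) x 30 (z) mm, about 0.15 to 0.31 kg, lying flat on its underside on the table. Origin: centre of the underside. Its +x end is yellow and carries three brass contacts (on the end face and on the top beside it); the last 31 mm at its -x end are black with grey ribs on top. z is up.
- pack_nose (a point): Middle of the lower edge of the pack's brass-contact end, at [45, 0, 0] mm in the pack's frame.
- cradle: Black and grey charging cradle, fixed to the table. Origin: centre of the pocket on the table top; z up, +x towards the end with the lip. Grey base plate 124 x 66 x 8 mm (x from -57 to 67 mm); its top is the pocket floor. Pocket: 94 mm long (|x| under 47 mm), 43.5 mm wide. A wall 12 mm high above the floor closes its -x end; it and the side guides flare outwards in their upper 5 mm.
- cradle_lip (a point): Middle of the lower inner edge of the lip, at [38, 0, 41] mm in the cradle's frame, axes as the cradle's. The lip overhangs the pocket by 9 mm from the 62 mm wide end wall (inner face at x = 47 mm), 33 mm above the pocket floor, and is 6 mm thick. The opening left is only 85 mm long, so the pack cannot go in level; tilted by about 0.3 rad it goes under the lip and can be rocked down.
- cradle_seat (a point): Centre of the pocket floor, 8 mm above the table, axes as the cradle's. A seated pack has its origin here, within the play of the pocket, x along this x; nothing latches, 3 mm of air stays below the lip. Side guides, 12 mm high above the floor, stand only at |x| from 22 to 47 mm: in the 44 mm gap between them fingers can hold the pack's sides.
- sand_block: Dark grey sanding block, 34 x 68 x 24 mm, loose on the table; leave it. Origin: centre of the underside.
- steel_weight: Brass test weight with a knob, 40 mm across, 36 mm high, loose on the table; leave it. Origin: centre of the underside.
- club_head_0: Black golf club head, 70 x 119 x 50 mm, loose on the table, the nearest of the row on the left; leave it. Origin: centre of the underside.
Mind the look-alikes: they are no part of the job. What is shaped like the pack but green, purple or red is not meant.

How it is judged:
By the outcome, as a careful person would: the job done as asked, in the order asked, and still so for the second after the job is handed in, with the robot touching nothing.
It also fails if it takes over 48 s, if anything falls off the work surface, if the arm or the gripper's body presses on something with over 40 N, if the wrist force passes 120 N, or if a joint passes its speed limit or range.

### The arm

A 6-joint arm with a two-finger parallel gripper is mounted at the origin on a cart in front of the work surface, level with it; the furniture and walls round the work are solid. World frame = base frame: x ahead of the robot, y to its left, z up, the work surface at z = 0. Lengths are in m, angles in rad, forces in N, time in s.
With the tool pointing down it reaches from about 0.35 to 0.85 m from the base axis. Payload 8.1 kg.
Tool frame: the origin (TCP) lies at the very end of the fingers, on their centre line; the grasp point (between the pads) lies 19 mm behind it; z points along the fingers, y is the line along which they close (so a half turn about z gives the same grasp; the last joint's range is limited). The gripper opens to 85 mm and grips with 20 to 120 N. Pads are 22 mm wide; open, the fingers measure 114 mm over their backs; the gripper's body (76 mm by 85 mm) begins 54 mm behind the grasp point. The pads swing forward as they close: fully open they stand 13 mm farther back than shut.
Start: joints at [1.251, 0.13, 1.488, -0, 1.523, -0.085], TCP at [0.14, 0.584, 0.199] pointing down, gripper open.
Joint ranges: [-2.96, 2.96], [-0.89, 2.26], [0.02, 2.5], [-1.34, 4.48], [0, 2.73], [-2.66, 2.66]. Speed limits (rad/s): [2.39, 2.39, 2.79, 3.14, 3.14, 3.14].

### API

Orientations are given as a 3x3 rotation matrix whose columns are the frame's x, y, z axes.
In Python, from plant import telemetry, viewer, ctrl gives the robot as it stands. The module is installed in compiled form; this text tells all that it offers.
- The arm moves only by the tool arm_command, never from a script. Its argument "increments" is a list of rows, each an object of numbers: "claw": the opening, from 0 (shut) to 1 (fully open); "dx", "dy", "dz": the shift along the tool's x, y, z normalised to -1 to 1, where 1 is 40 mm; "wx", "wy", "wz": the turn, a rotation vector about the tool's x, y, z normalised to -1 to 1, where 1 is 8 degrees. A call has 1 to 5 rows; each row shifts and turns the commanded pose from where the row before left it, along the tool's axes as they then stand; what a row does not reach is not made up. A row lasts 1/10 s, in which the tool goes at most 50 mm and 8.59 degrees, less where a joint would pass 70% of its speed; a pose out of reach is approached as far as the arm can. A call with a number of a shift or a turn outside -1 to 1 is refused whole. A call with a gripper value outside its range is refused whole. The fingers move at their own pace and stop on an object; "force" is the grip in N (left out, the last holds). Time passes only in rows, so rows that do not move let the fingers close. It gives the time, the measured TCP pose, the force, the opening and the grip force at its end, in the units of the state.
- telemetry.read_state(): the state, without advancing time (a new reading comes with each control period).
- viewer.capture(name): name is "side" or "top"; returns a dict with "pixels" (480x640x3 uint8, red, green, blue), "fx", "fy", "cx", "cy" (pixels), "rvec" (rotation vector, rad) and "tvec" (3), from world to camera coordinates, as OpenCV has them. Camera axes: x right, y down, z forward; pixel columns grow to the right and rows downward; lengths in m; the calibration is good to about 2 mm. A picture is of the moment at which its call begins. There is no depth.
- ctrl.hand_in(): hands the job in; it is judged then, once.
The state is a dict: "time_s": time; "q": joint angles; "qvel": joint speeds; "effort": joint torques, N m; "ee_pos": TCP position; "tool_rot": TCP orientation; "force": force on the tool from outside, world axes, zero at the start; "ft_torque": the same for the moment, N m; "finger_gap": finger opening in m; "gripper_force": force on a finger pad.
Only numpy, scipy, OpenCV 4.12 (cv2) and the standard library are available. Lean on these libraries where they do the work, as an engineer would, in place of code of your own. Each camera call takes 0.05 s, during which the arm holds its last target. There are 200 camera calls.

## Working session

There is one attempt and no reset: what is moved stays moved. The work goes in short steps, Python scripts to look and compute and a tool call to move; the robot and the scene stay as the last step left them, time stands still between calls to the robot, and variables do not carry over. Pictures are saved under pics/ and viewed, at most 10 in all, crops included, and the job is handed in when it is done.

Besides the shell and the picture viewer there is one more tool, called after "Call:" in YAML: its name, and indented under it one key for each argument. arm_command: Moves the arm, as the interface text tells. Scaled input: -1 to 1 covers 40 mm each way for a shift and 8 degrees each way for a turn. Its arguments: {"type":"object","properties":{"increments":{"type":"array","items":{"type":"object","properties":{"claw":{"type":"number"},"dx":{"type":"number","minimum":-1,"maximum":1},"dy":{"type":"number","minimum":-1,"maximum":1},"dz":{"type":"number","minimum":-1,"maximum":1},"wx":{"type":"number","minimum":-1,"maximum":1},"wy":{"type":"number","minimum":-1,"maximum":1},"wz":{"type":"number","minimum":-1,"maximum":1}}}},"force":{"type":"number"}},"required":["increments"]}

```bash
mkdir -p pics && python3 - <<'E'
from plant import telemetry, viewer
import cv2,pickle
s=telemetry.read_state();print(s)
for n in("side","top"):
    c=viewer.capture(n);pickle.dump(c,open(n+".pkl","wb"))
    cv2.imwrite(f"pics/{n}0.png",c["pixels"][:,:,::-1]);print({k:v for k,v in c.items() if k!="pixels"})
E
```

```text
{'time_s': 0.0, 'q': array([ 1.25064477e+00,  1.31182046e-01,  1.48929847e+00, -3.17385158e-05,
        1.52302017e+00, -8.54075061e-02]), 'qvel': array([-0.00227495,  0.00022397, -0.00053169, -0.00023008, -0.00086022,
        0.00079736]), 'effort': array([ 1.97260670e-03, -5.69417453e+01, -5.00538719e+01, -1.43492643e-04,
        1.51829881e-02, -3.48554261e-05]), 'ee_pos': array([0.13935235, 0.58294524, 0.1976215 ]), 'tool_rot': array([[-9.72574227e-01,  2.32592021e-01, -5.70385369e-04],
       [ 2.32592683e-01,  9.72572531e-01, -1.82105533e-03],
       [ 1.31178203e-04, -1.90377894e-03, -9.99998179e-01]]), 'force': array([0.24306892, 0.79267101, 0.21546162]), 'ft_torque': array([ 0.02785313, -0.00217913, -0.05968142]), 'gripper_force': 0.0, 'finger_gap': 0.08574095855258843}
{'fx': 469.72484320806154, 'fy': 469.72484320806154, 'cx': 320.99300477600127, 'cy': 241.26946237559952, 'rvec': array([ 2.27618291, -0.105884  ,  0.03268154]), 'tvec': array([-0.567306  ,  0.12693783,  0.82140313])}
{'fx': 587.5358444902085, 'fy': 587.5358444902085, 'cx': 318.3250699773788, 'cy': 244.52425090508322, 'rvec': array([ 2.17646746, -2.18192235,  0.09487356]), 'tvec': array([0.07915095, 0.54955466, 1.24752243])}
```

View pics/top0.png

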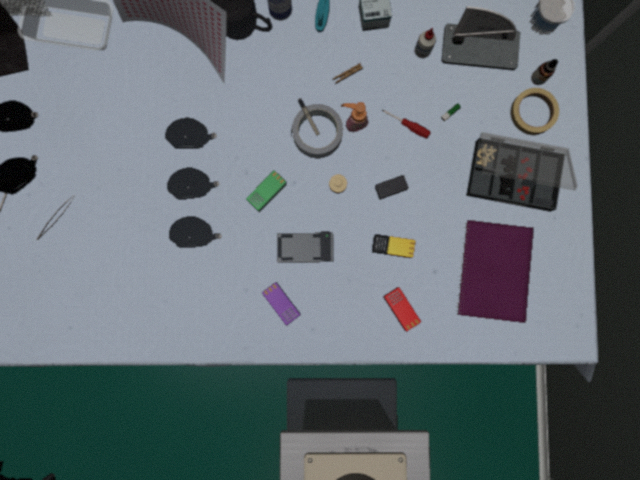

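View pics/side0.png

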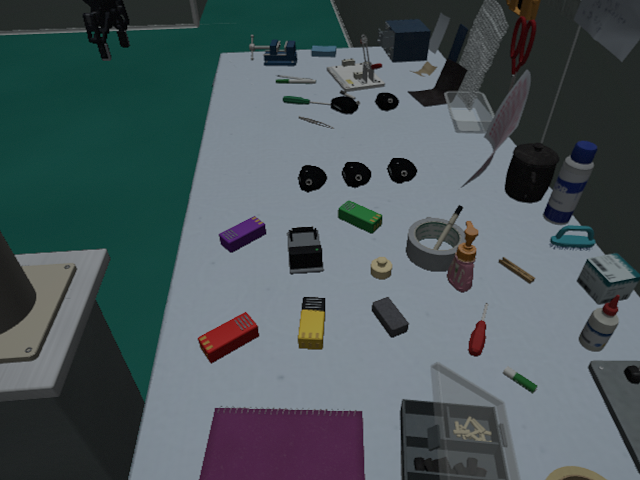

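The top view shows the pack at about (394,246), with its yellow end to the right, and the cradle at about (305,247) with a dark block at its right end. The side view shows the pack at (312,322) and the cradle at (305,250). I'll zoom in on both for edges.

```bash
python3 - <<'E'
import cv2,pickle,numpy as np
t=pickle.load(open("top.pkl","rb"))["pixels"][:,:,::-1];s=pickle.load(open("side.pkl","rb"))["pixels"][:,:,::-1]
a=cv2.resize(t[222:272,270:425],None,fx=5,fy=5,interpolation=cv2.INTER_CUBIC)
b=cv2.resize(s[220:280,270:345],None,fx=5,fy=5,interpolation=cv2.INTER_CUBIC)
c=cv2.resize(s[290:355,285:345],None,fx=5,fy=5,interpolation=cv2.INTER_CUBIC)
o=np.zeros((250+325,775,3),np.uint8);o[:250]=a;o[250:550,:375]=b;o[250:575,400:700]=c
o=np.clip(o.astype(float)*1.5,0,255).astype(np.uint8)
cv2.imwrite("pics/crop.png",o)
E
```

```text
(no output)
```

View pics/crop.png

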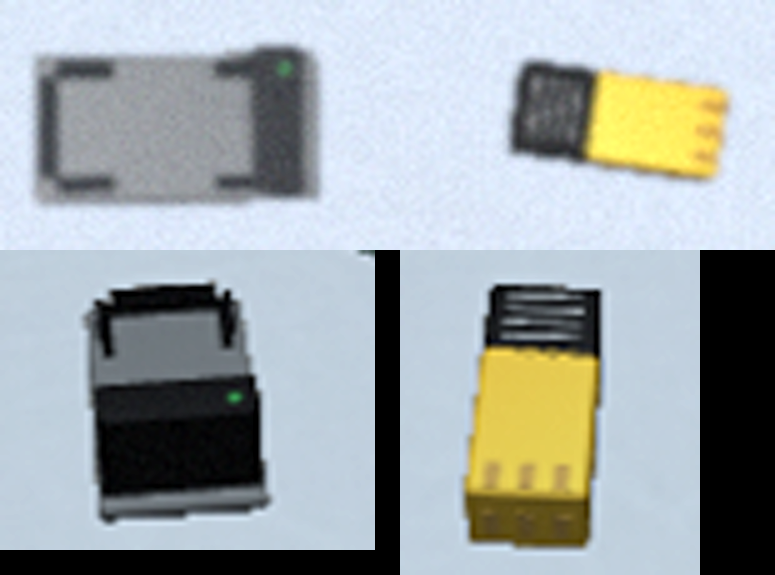

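```bash
cat > h.py <<'E'
import pickle,numpy as np,cv2
from scipy.optimize import least_squares
cam={n:pickle.load(open(n+".pkl","rb")) for n in("top","side")}
def proj(n,P):
    c=cam[n];K=np.array([[c["fx"],0,c["cx"]],[0,c["fy"],c["cy"]],[0,0,1]])
    return cv2.projectPoints(np.asarray(P,float),c["rvec"],c["tvec"],K,None)[0][:,0]
def tf(p,L,z=0):
    c,s=np.cos(p[2]),np.sin(p[2]);L=np.asarray(L,float)/1000
    return np.c_[p[0]+c*L[:,0]-s*L[:,1],p[1]+s*L[:,0]+c*L[:,1],L[:,2]+z]
def fit(obs,p0):
    f=lambda p:np.concatenate([(proj(n,tf(p,L))-px).ravel() for n,L,px in obs])
    r=least_squares(f,p0,loss="soft_l1");return r.x,f(r.x).reshape(-1,2)
def crop(uv,ox,oy,u0,v0,k=5):
    uv=np.asarray(uv,float);return np.c_[ox+(uv[:,0]-u0+.5)/k-.5,oy+(uv[:,1]-v0+.5)/k-.5]
E
python3 - <<'E'
from h import *
for n in cam:
    R=cv2.Rodrigues(cam[n]["rvec"])[0];print(n,-R.T@cam[n]["tvec"])
T=lambda u:crop(u,270,222,0,0)
cr=[("top",[(-57,33,8),(-57,-33,8),(67,-33,8),(67,33,8),(38,31,47),(38,-31,47)],T([(37,55),(38,203),(318,197),(318,50),(252,47),(250,193)])),
("side",[(67,-33,8),(67,33,8),(67,-33,0),(67,33,0),(38,-31,47),(38,31,47)],crop([(100,497),(267,488),(104,520),(266,508),(92,388),(250,375)],270,220,0,250))]
pk=[("top",[(-45,20,30),(-45,-20,30),(45,20,30),(45,-20,30),(-14,20,30),(-14,-20,30)],T([(523,63),(513,152),(728,90),(717,180),(597,72),(585,160)])),
("side",[(-45,-20,30),(-45,20,30),(-14,-20,30),(-14,20,30),(45,-20,30),(45,20,30),(45,-20,0),(45,20,0)],crop([(490,287),(600,290),(483,347),(598,354),(467,492),(590,497),(470,540),(588,546)],285,290,400,250))]
for nm,o in(("cradle",cr),("pack",pk)):
  for sel in(o,o[:1],o[1:]):
    x,r=fit(sel,[.5,.0,-1.57]);print(nm,x.round(4));
    if sel is o: print(r.round(1).tolist())
E
```

```text
top [0.44221585 0.08081738 1.28938013]
side [ 0.52502303 -0.5898303   0.62378157]
cradle [ 0.5454  0.1128 -1.5616]
[[-0.9, -0.2], [-0.9, 0.3], [-0.1, 0.8], [-0.5, 0.2], [-0.4, -0.1], [0.3, -0.2], [-0.8, 3.0], [0.8, 2.2], [-1.4, 1.5], [1.1, 1.2], [0.0, -1.0], [1.4, -0.8]]
cradle [ 0.5457  0.1119 -1.5618]
cradle [ 0.544   0.1163 -1.5404]
pack [ 0.5471 -0.0846 -1.7079]
[[0.0, -0.9], [-0.3, -0.3], [0.5, -0.7], [0.4, -0.3], [-0.5, -0.7], [-0.4, 0.0], [-0.9, -1.3], [0.4, -1.3], [-1.0, 0.4], [0.0, -0.3], [-0.9, -0.0], [-0.0, -0.2], [-0.7, 2.0], [0.5, 1.7]]
pack [ 0.5461 -0.0847 -1.7081]
pack [ 0.5477 -0.0845 -1.7129]
```

```bash
cat >> h.py <<'E'
from scipy.spatial.transform import Rotation as Ro
def plan(p1,R1,n=None,show=True):
    """rows (normalised) from measured pose to target, straight line"""
    from plant import telemetry
    s=telemetry.read_state();p=s["ee_pos"];M=s["tool_rot"]
    rv=Ro.from_matrix(M.T@R1).as_rotvec(degrees=True)
    d=np.asarray(p1)-p
    n=n or int(np.ceil(max(np.abs(d).max()*1000/39,np.abs(rv).max()/7.9,1)))
    out=[]
    for i in range(n):
        Mi=M@Ro.from_rotvec(rv*i/n,degrees=True).as_matrix()
        out.append(np.r_[Mi.T@d/n/.04,rv/n/8].round(3))
    print(n,"rows; err mm",(d*1000).round(1),"deg",rv.round(2),"F",s["force"].round(1),"t",s["time_s"])
    for o in out: print(o.tolist())
def Rt(yaw,tilt=0):
    """tool rot for pack with +x at yaw, nose down by tilt"""
    P=Ro.from_euler("ZY",[yaw,tilt]).as_matrix()
    return np.c_[-P[:,0],P[:,1],-P[:,2]]
PK=np.array([.5468,-.0846,-1.709]);CR=np.array([.5455,.1122,-1.5617])
E
python3 - <<'E'
from h import *
plan([PK[0],PK[1],.12],Rt(PK[2]))
E
```

```text
18 rows; err mm [ 407.4 -667.6  -77.7] deg [-9.000e-02  6.000e-02  8.446e+01] F [-0.4  0.2  0.8] t 0.1
[-0.766, -0.77, 0.109, -0.001, 0.0, 0.587]
[-0.827, -0.705, 0.109, -0.001, 0.0, 0.587]
[-0.881, -0.635, 0.109, -0.001, 0.0, 0.587]
[-0.93, -0.561, 0.109, -0.001, 0.0, 0.587]
[-0.973, -0.483, 0.109, -0.001, 0.0, 0.587]
[-1.009, -0.401, 0.109, -0.001, 0.0, 0.587]
[-1.039, -0.317, 0.109, -0.001, 0.0, 0.587]
[-1.061, -0.231, 0.108, -0.001, 0.0, 0.587]
[-1.077, -0.144, 0.108, -0.001, 0.0, 0.587]
[-1.085, -0.055, 0.108, -0.001, 0.0, 0.587]
[-1.086, 0.034, 0.108, -0.001, 0.0, 0.587]
[-1.079, 0.122, 0.108, -0.001, 0.0, 0.587]
[-1.066, 0.21, 0.108, -0.001, 0.0, 0.587]
[-1.045, 0.297, 0.108, -0.001, 0.0, 0.587]
[-1.017, 0.381, 0.108, -0.001, 0.0, 0.587]
[-0.983, 0.463, 0.108, -0.001, 0.0, 0.587]
[-0.941, 0.542, 0.108, -0.001, 0.0, 0.587]
[-0.894, 0.617, 0.108, -0.001, 0.0, 0.587]
```

Call:
arm_command:
  increments:
    - {"dx": -0.69, "dy": -0.69, "dz": 0.1, "wz": 0.53, "claw": 1}
    - {"dx": -0.74, "dy": -0.63, "dz": 0.1, "wz": 0.53, "claw": 1}
    - {"dx": -0.79, "dy": -0.57, "dz": 0.1, "wz": 0.53, "claw": 1}
    - {"dx": -0.84, "dy": -0.5, "dz": 0.1, "wz": 0.53, "claw": 1}
    - {"dx": -0.88, "dy": -0.43, "dz": 0.1, "wz": 0.53, "claw": 1}

```text
invalid input
```

Call:
arm_command:
  increments:
    - {"dx": -0.91, "dy": -0.36, "dz": 0.1, "wz": 0.53, "claw": 1}
    - {"dx": -0.93, "dy": -0.29, "dz": 0.1, "wz": 0.53, "claw": 1}
    - {"dx": -0.95, "dy": -0.21, "dz": 0.1, "wz": 0.53, "claw": 1}
    - {"dx": -0.97, "dy": -0.13, "dz": 0.1, "wz": 0.53, "claw": 1}
    - {"dx": -0.98, "dy": -0.05, "dz": 0.1, "wz": 0.53, "claw": 1}

```text
invalid input
```

Call:
arm_command:
  increments:
    - {"dx": -0.98, "dy": 0.03, "dz": 0.1, "wz": 0.53, "claw": 1}
    - {"dx": -0.97, "dy": 0.11, "dz": 0.1, "wz": 0.53, "claw": 1}
    - {"dx": -0.96, "dy": 0.19, "dz": 0.1, "wz": 0.53, "claw": 1}
    - {"dx": -0.94, "dy": 0.27, "dz": 0.1, "wz": 0.53, "claw": 1}
    - {"dx": -0.91, "dy": 0.35, "dz": 0.1, "wz": 0.53, "claw": 1}

```text
invalid input
```

Call:
arm_command:
  increments:
    - {"dx": -0.88, "dy": 0.42, "dz": 0.1, "wz": 0.53, "claw": 1}
    - {"dx": -0.85, "dy": 0.49, "dz": 0.1, "wz": 0.53, "claw": 1}
    - {"dx": -0.8, "dy": 0.56, "dz": 0.1, "wz": 0.53, "claw": 1}
    - {"claw": 1}
    - {"claw": 1}

```text
invalid input
```

```bash
python3 - <<'E'
from h import *
plan([PK[0],PK[1],.08],Rt(PK[2]))
E
```

```text
18 rows; err mm [ 407.4 -667.6 -117.7] deg [-9.000e-02  6.000e-02  8.446e+01] F [-0.4  0.2  0.8] t 0.1
[-0.766, -0.77, 0.165, -0.001, 0.0, 0.587]
[-0.827, -0.705, 0.165, -0.001, 0.0, 0.587]
[-0.881, -0.635, 0.164, -0.001, 0.0, 0.587]
[-0.93, -0.56, 0.164, -0.001, 0.0, 0.587]
[-0.973, -0.482, 0.164, -0.001, 0.0, 0.587]
[-1.009, -0.401, 0.164, -0.001, 0.0, 0.587]
[-1.039, -0.317, 0.164, -0.001, 0.0, 0.587]
[-1.061, -0.231, 0.164, -0.001, 0.0, 0.587]
[-1.077, -0.144, 0.164, -0.001, 0.0, 0.587]
[-1.085, -0.055, 0.164, -0.001, 0.0, 0.587]
[-1.086, 0.034, 0.164, -0.001, 0.0, 0.587]
[-1.079, 0.122, 0.164, -0.001, 0.0, 0.587]
[-1.066, 0.21, 0.164, -0.001, 0.0, 0.587]
[-1.045, 0.297, 0.164, -0.001, 0.0, 0.587]
[-1.017, 0.381, 0.164, -0.001, 0.0, 0.587]
[-0.983, 0.463, 0.164, -0.001, 0.0, 0.587]
[-0.941, 0.542, 0.164, -0.001, 0.0, 0.587]
[-0.894, 0.617, 0.164, -0.001, 0.0, 0.587]
```

Call:
arm_command:
  increments:
    - {"dx": -0.69, "dy": -0.69, "dz": 0.1, "wx": 0, "wy": 0, "wz": 0.53, "claw": 1}

```text
time_s: 0.2
ee_pos: [0.1583, 0.5518, 0.1939]
tool_rot: [[-0.954, 0.301, -0.001], [0.301, 0.954, 0.0], [0.001, -0.0, -1.0]]
force: [-0.2, 0.4, -0.1]
finger_gap: 0.0855
gripper_force: 0.0
```

All keys are required, so I'll give every one.

Call:
arm_command:
  increments:
    - {"dx": -0.74, "dy": -0.63, "dz": 0.1, "wx": 0, "wy": 0, "wz": 0.53, "claw": 1}
    - {"dx": -0.79, "dy": -0.57, "dz": 0.1, "wx": 0, "wy": 0, "wz": 0.53, "claw": 1}
    - {"dx": -0.84, "dy": -0.5, "dz": 0.1, "wx": 0, "wy": 0, "wz": 0.53, "claw": 1}
    - {"dx": -0.88, "dy": -0.43, "dz": 0.1, "wx": 0, "wy": 0, "wz": 0.53, "claw": 1}
    - {"dx": -0.91, "dy": -0.36, "dz": 0.1, "wx": 0, "wy": 0, "wz": 0.53, "claw": 1}

```text
time_s: 0.7
ee_pos: [0.2664, 0.3848, 0.1741]
tool_rot: [[-0.777, 0.63, -0.0], [0.63, 0.777, -0.0], [-0.0, -0.001, -1.0]]
force: [0.5, 0.8, -0.4]
finger_gap: 0.0859
gripper_force: 0.0
```

Call:
arm_command:
  increments:
    - {"dx": -0.93, "dy": -0.29, "dz": 0.1, "wx": 0, "wy": 0, "wz": 0.53, "claw": 1}
    - {"dx": -0.95, "dy": -0.21, "dz": 0.1, "wx": 0, "wy": 0, "wz": 0.53, "claw": 1}
    - {"dx": -0.97, "dy": -0.13, "dz": 0.1, "wx": 0, "wy": 0, "wz": 0.53, "claw": 1}
    - {"dx": -0.98, "dy": -0.05, "dz": 0.1, "wx": 0, "wy": 0, "wz": 0.53, "claw": 1}
    - {"dx": -0.98, "dy": 0.03, "dz": 0.1, "wx": 0, "wy": 0, "wz": 0.53, "claw": 1}

```text
time_s: 1.2
ee_pos: [0.3784, 0.2245, 0.1543]
tool_rot: [[-0.496, 0.868, -0.0], [0.868, 0.496, -0.0], [0.0, -0.0, -1.0]]
force: [1.6, 0.8, 0.8]
finger_gap: 0.0854
gripper_force: 0.0
```

Call:
arm_command:
  increments:
    - {"dx": -0.97, "dy": 0.11, "dz": 0.1, "wx": 0, "wy": 0, "wz": 0.53, "claw": 1}
    - {"dx": -0.96, "dy": 0.19, "dz": 0.1, "wx": 0, "wy": 0, "wz": 0.53, "claw": 1}
    - {"dx": -0.94, "dy": 0.27, "dz": 0.1, "wx": 0, "wy": 0, "wz": 0.53, "claw": 1}
    - {"dx": -0.91, "dy": 0.35, "dz": 0.1, "wx": 0, "wy": 0, "wz": 0.53, "claw": 1}
    - {"dx": -0.88, "dy": 0.42, "dz": 0.1, "wx": 0, "wy": 0, "wz": 0.53, "claw": 1}

```text
time_s: 1.7
ee_pos: [0.4973, 0.0695, 0.1342]
tool_rot: [[-0.148, 0.989, -0.0], [0.989, 0.148, 0.0], [0.0, -0.0, -1.0]]
force: [0.8, -0.2, 0.4]
finger_gap: 0.0852
gripper_force: 0.0
```

Call:
arm_command:
  increments:
    - {"dx": -0.85, "dy": 0.49, "dz": 0.1, "wx": 0, "wy": 0, "wz": 0.53, "claw": 1}
    - {"dx": -0.8, "dy": 0.56, "dz": 0.1, "wx": 0, "wy": 0, "wz": 0.53, "claw": 1}
    - {"dx": 0, "dy": 0, "dz": 0, "wx": 0, "wy": 0, "wz": 0, "claw": 1}

```text
time_s: 2.0
ee_pos: [0.5474, 0.0066, 0.1253]
tool_rot: [[0.002, 1.0, -0.001], [1.0, -0.002, -0.001], [-0.001, -0.001, -1.0]]
force: [-1.8, -0.2, -0.1]
finger_gap: 0.0854
gripper_force: 0.0
```

```bash
python3 - <<'E'
from h import *
plan([PK[0],PK[1],.07],Rt(PK[2]))
E
```

```text
3 rows; err mm [ -0.6 -91.2 -55.3] deg [-0.06  0.07  7.79] F [-1.8 -0.2 -0.1] t 2.0
[-0.759, -0.003, 0.462, -0.003, 0.003, 0.325]
[-0.759, 0.032, 0.462, -0.003, 0.003, 0.325]
[-0.757, 0.066, 0.461, -0.003, 0.003, 0.325]
```

Call:
arm_command:
  increments:
    - {"dx": -0.76, "dy": 0.0, "dz": 0.46, "wx": 0, "wy": 0, "wz": 0.33, "claw": 1}
    - {"dx": -0.76, "dy": 0.03, "dz": 0.46, "wx": 0, "wy": 0, "wz": 0.33, "claw": 1}
    - {"dx": -0.76, "dy": 0.07, "dz": 0.46, "wx": 0, "wy": 0, "wz": 0.33, "claw": 1}
    - {"dx": 0, "dy": 0, "dz": 0, "wx": 0, "wy": 0, "wz": 0, "claw": 1}

```text
time_s: 2.4
ee_pos: [0.5434, -0.0833, 0.0681]
tool_rot: [[0.138, 0.99, -0.006], [0.991, -0.138, 0.0], [-0.0, -0.006, -1.0]]
force: [-0.6, 1.6, -0.6]
finger_gap: 0.0852
gripper_force: 0.0
```

```bash
python3 - <<'E'
from h import *
from plant import viewer
plan([PK[0],PK[1],.004],Rt(PK[2]))
o=[]
for n,(x,y,w,h) in(("top",(330,190,130,110)),("side",(250,240,130,110))):
    c=viewer.capture(n);o.append(cv2.resize(c["pixels"][y:y+h,x:x+w,::-1],None,fx=3,fy=5 if 0 else 3,interpolation=cv2.INTER_CUBIC))
cv2.imwrite("pics/hover.png",np.clip(np.hstack(o)*1.4,0,255))
E
```

```text
2 rows; err mm [  3.4  -1.3 -64.1] deg [-0.32  0.03  0.01] F [-0.6  1.6 -0.6] t 2.4
[-0.01, 0.048, 0.801, -0.02, 0.002, 0.001]
[-0.011, 0.046, 0.801, -0.02, 0.002, 0.001][ WARN:0@2.372] global loadsave.cpp:1063 imwrite_ Unsupported depth image for selected encoder is fallbacked to CV_8U.
```

View pics/hover.png

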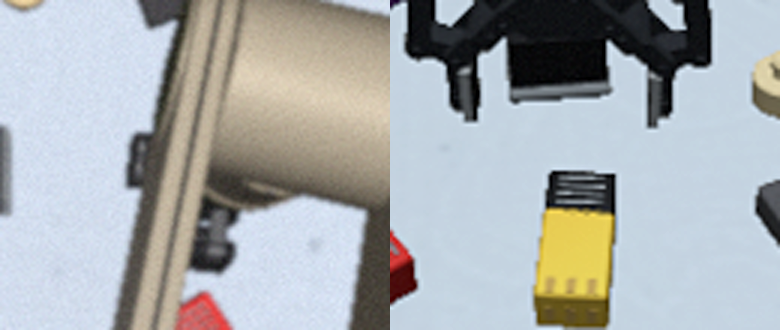

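The side view shows the fingers at about (465,115) and (652,115), with the pack centred below them at (575,250). The top view is hidden by the arm. Going down to grasp.

Call:
arm_command:
  increments:
    - {"dx": -0.01, "dy": 0.04, "dz": 0.7, "wx": -0.02, "wy": 0, "wz": 0, "claw": 1}
    - {"dx": -0.01, "dy": 0.04, "dz": 0.6, "wx": -0.02, "wy": 0, "wz": 0, "claw": 1}
    - {"dx": 0, "dy": 0, "dz": 0.2, "wx": 0, "wy": 0, "wz": 0, "claw": 1}
    - {"dx": 0, "dy": 0, "dz": 0, "wx": 0, "wy": 0, "wz": 0, "claw": 1}

```text
time_s: 2.9
ee_pos: [0.5485, -0.081, 0.0108]
tool_rot: [[0.132, 0.991, 0.003], [0.991, -0.132, 0.0], [0.0, 0.003, -1.0]]
force: [0.1, -0.1, 0.2]
finger_gap: 0.0856
gripper_force: 0.0
```

```bash
python3 - <<'E'
from h import *
plan([PK[0],PK[1],.004],Rt(PK[2]))
E
```

```text
1 rows; err mm [-1.7 -3.6 -6.8] deg [ 0.19 -0.03  0.31] F [ 0.1 -0.1  0.2] t 2.9
[-0.094, -0.031, 0.169, 0.023, -0.003, 0.039]
```

Call:
arm_command:
  increments:
    - {"dx": -0.09, "dy": -0.03, "dz": 0.15, "wx": 0, "wy": 0, "wz": 0.04, "claw": 1}
    - {"dx": 0, "dy": 0, "dz": 0, "wx": 0, "wy": 0, "wz": 0, "claw": 1}
    - {"dx": 0, "dy": 0, "dz": 0, "wx": 0, "wy": 0, "wz": 0, "claw": 1}

```text
time_s: 3.2
ee_pos: [0.5484, -0.0859, 0.0064]
tool_rot: [[0.14, 0.99, 0.007], [0.99, -0.14, -0.001], [-0.0, 0.007, -1.0]]
force: [-0.3, 0.1, -0.9]
finger_gap: 0.0854
gripper_force: 0.0
```

```bash
python3 - <<'E'
from h import *
plan([PK[0],PK[1],.004],Rt(PK[2]))
E
```

```text
1 rows; err mm [-1.6  1.3 -2.4] deg [ 0.4  0.  -0.1] F [-0.3  0.1 -0.9] t 3.2
[0.027, -0.045, 0.061, 0.05, 0.001, -0.013]
```

Call:
arm_command:
  increments:
    - {"dx": 0.02, "dy": -0.03, "dz": 0.05, "wx": 0.04, "wy": 0, "wz": 0, "claw": 0}
    - {"dx": 0, "dy": 0, "dz": 0, "wx": 0, "wy": 0, "wz": 0, "claw": 0}
    - {"dx": 0, "dy": 0, "dz": 0, "wx": 0, "wy": 0, "wz": 0, "claw": 0}
    - {"dx": 0, "dy": 0, "dz": 0, "wx": 0, "wy": 0, "wz": 0, "claw": 0}
    - {"dx": 0, "dy": 0, "dz": 0, "wx": 0, "wy": 0, "wz": 0, "claw": 0}
  force: 40

```text
time_s: 3.7
ee_pos: [0.5468, -0.0848, 0.0035]
tool_rot: [[0.139, 0.99, 0.0], [0.99, -0.139, -0.0], [0.0, 0.0, -1.0]]
force: [-0.0, 0.3, -0.4]
finger_gap: 0.0126
gripper_force: 0.0
```

Call:
arm_command:
  increments:
    - {"dx": 0, "dy": 0, "dz": 0, "wx": 0, "wy": 0, "wz": 0, "claw": 0}
    - {"dx": 0, "dy": 0, "dz": 0, "wx": 0, "wy": 0, "wz": 0, "claw": 0}
    - {"dx": 0, "dy": 0, "dz": 0, "wx": 0, "wy": 0, "wz": 0, "claw": 0}

```text
time_s: 4.0
ee_pos: [0.5468, -0.0848, 0.0035]
tool_rot: [[0.139, 0.99, 0.0], [0.99, -0.139, 0.0], [0.0, 0.0, -1.0]]
force: [-0.6, 0.1, 0.9]
finger_gap: 0.0
gripper_force: 0.0
```

```bash
python3 - <<'E'
from h import *
plan([PK[0],PK[1],.004],Rt(PK[2]))
E
```

```text
1 rows; err mm [0.  0.2 0.5] deg [ 0.   -0.   -0.09] F [-0.6  0.1  0.9] t 4.0
[0.005, 0.001, -0.012, 0.0, -0.0, -0.012]
```

The fingers shut completely without touching anything, so I need to look.

```bash
python3 - <<'E'
from h import *
from plant import viewer
o=[]
for n,(x,y,w,h) in(("top",(330,190,130,130)),("side",(240,240,130,130))):
    c=viewer.capture(n);o.append(cv2.resize(c["pixels"][y:y+h,x:x+w,::-1],None,fx=3,fy=3,interpolation=cv2.INTER_CUBIC))
cv2.imwrite("pics/miss.png",np.clip(np.hstack(o)*1.4,0,255).astype(np.uint8))
print(proj("side",[[.5468,-.0848,.0035],[.5468,-.0848,.03]]))
E
```

```text
[[311.88513265 326.73040242]
 [311.49292292 316.35769078]]
```

View pics/miss.png

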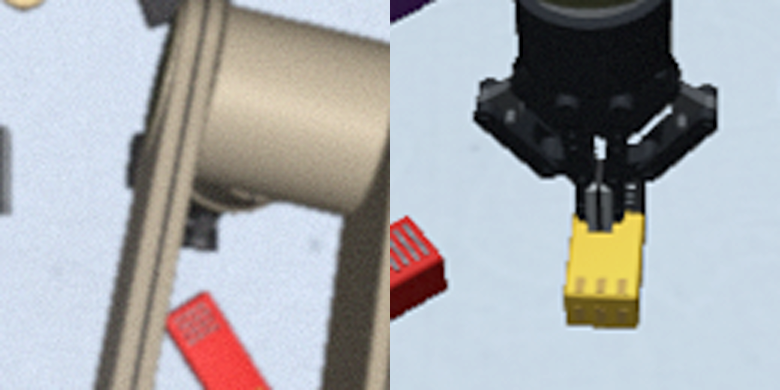

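The side view shows the shut fingertips at about pixel (310,317), lying on top of the pack, which hasn't moved. TCP at z=3.5 mm should project to v=327, so the fingers look about 26 mm too high. I'll check the start image and the hover picture for the same bias.

```bash
python3 - <<'E'
from h import *
from plant import telemetry
s=telemetry.read_state();print(s["q"].round(4),s["ee_pos"],s["force"],s["effort"].round(2))
# start tips
R=np.array([[-.9726,.2326,0],[.2326,.9726,0],[0,0,-1]]);p=np.array([.1394,.5829,.1976])
for b in(0,.013,.04): print("start",b,proj("side",[p+R@[0,y,-b] for y in(-.043,.043)]).round(1).tolist())
R=np.array([[.138,.99,0],[.99,-.138,0],[0,0,-1]]);p=np.array([.545,-.083,.0681])
for b in(0,.013,.04): print("hover",b,proj("side",[p+R@[0,y,-b] for y in(-.043,.043)]).round(1).tolist())
c=cam["side"]["pixels"][0:70,70:150,::-1]
cv2.imwrite("pics/start.png",np.clip(cv2.resize(c,None,fx=6,fy=6,interpolation=cv2.INTER_CUBIC)*1.6,0,255).astype(np.uint8))
E
```

```text
[-0.2466  0.1893  1.797   0.      1.1553 -0.1067] [ 0.54672271 -0.08481092  0.00347111] [1.00522024 0.48334053 0.28728756] [  0.   -53.76 -43.86   0.     0.    -0.  ]
start 0 [[114.6, 79.8], [130.9, 66.5]]
start 0.013 [[112.9, 74.4], [129.5, 61.3]]
start 0.04 [[109.4, 62.8], [126.4, 50.2]]
hover 0 [[282.8, 299.0], [336.7, 300.7]]
hover 0.013 [[282.2, 293.4], [336.8, 295.0]]
hover 0.04 [[281.1, 281.4], [337.0, 282.9]]
```

View pics/start.png

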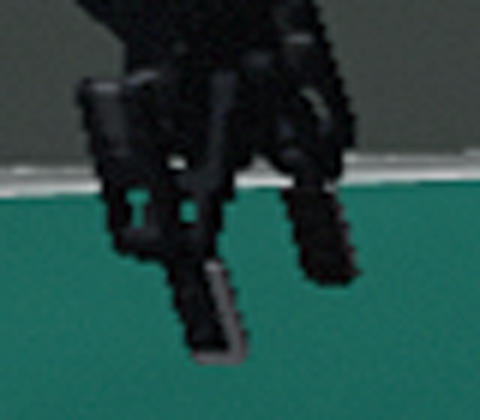

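All three pictures agree. The real fingertips sit about 27 mm behind the reported TCP (shut), with only about 2–3 mm of lateral error, so I'll trust the images. I'll open, go down about 27 mm more while watching the force, and close again.

Call:
arm_command:
  increments:
    - {"dx": 0, "dy": 0.06, "dz": -0.25, "wx": 0, "wy": 0, "wz": 0, "claw": 1}
    - {"dx": 0, "dy": 0, "dz": 0, "wx": 0, "wy": 0, "wz": 0, "claw": 1}
    - {"dx": 0, "dy": 0, "dz": 0, "wx": 0, "wy": 0, "wz": 0, "claw": 1}
    - {"dx": 0, "dy": 0, "dz": 0, "wx": 0, "wy": 0, "wz": 0, "claw": 1}
    - {"dx": 0, "dy": 0, "dz": 0, "wx": 0, "wy": 0, "wz": 0, "claw": 1}

```text
time_s: 4.6
ee_pos: [0.5489, -0.085, 0.0133]
tool_rot: [[0.139, 0.99, -0.0], [0.99, -0.139, 0.0], [0.0, -0.0, -1.0]]
force: [-0.5, 0.2, 0.3]
finger_gap: 0.0727
gripper_force: 0.0
```

Call:
arm_command:
  increments:
    - {"dx": 0, "dy": 0, "dz": 0.25, "wx": 0, "wy": 0, "wz": 0, "claw": 1}
    - {"dx": 0, "dy": 0, "dz": 0.25, "wx": 0, "wy": 0, "wz": 0, "claw": 1}
    - {"dx": 0, "dy": 0, "dz": 0.2, "wx": 0, "wy": 0, "wz": 0, "claw": 1}
    - {"dx": 0, "dy": 0, "dz": 0, "wx": 0, "wy": 0, "wz": 0, "claw": 1}

```text
time_s: 5.0
ee_pos: [0.5472, -0.0846, -0.017]
tool_rot: [[0.139, 0.99, -0.004], [0.99, -0.139, 0.001], [0.0, -0.004, -1.0]]
force: [0.1, -1.0, -0.7]
finger_gap: 0.0858
gripper_force: 0.0
```

```bash
python3 - <<'E'
from h import *
from plant import viewer
plan([PK[0]+.002,PK[1],-.024],Rt(PK[2]))
c=viewer.capture("side");o=cv2.resize(c["pixels"][240:360,240:390,::-1],None,fx=5,fy=5,interpolation=cv2.INTER_CUBIC)
cv2.imwrite("pics/low.png",np.clip(o*1.4,0,255).astype(np.uint8))
E
```

```text
1 rows; err mm [ 1.6  0.  -7. ] deg [-0.22 -0.03 -0.1 ] F [ 0.1 -1.  -0.7] t 5.0
[0.007, 0.041, 0.176, -0.028, -0.003, -0.012]
```

View pics/low.png

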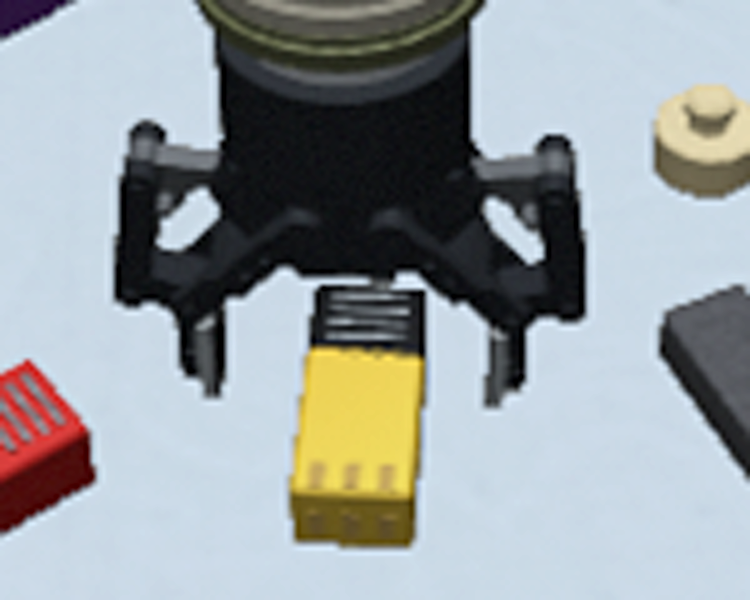

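Side view: the fingers straddle the pack, tips at about (212,393) and (490,402), matching the 40 mm offset when open. I'll go down 9 mm more and close.

Call:
arm_command:
  increments:
    - {"dx": 0, "dy": 0.05, "dz": 0.12, "wx": -0.02, "wy": 0, "wz": 0, "claw": 1}
    - {"dx": 0, "dy": 0, "dz": 0.1, "wx": 0, "wy": 0, "wz": 0, "claw": 1}
    - {"dx": 0, "dy": 0, "dz": 0, "wx": 0, "wy": 0, "wz": 0, "claw": 1}

```text
time_s: 5.35
ee_pos: [0.5507, -0.0853, -0.0239]
tool_rot: [[0.139, 0.99, 0.002], [0.99, -0.139, -0.0], [0.0, 0.002, -1.0]]
force: [-0.7, 0.2, -0.5]
finger_gap: 0.0857
gripper_force: 0.0
```

Call:
arm_command:
  increments:
    - {"dx": 0, "dy": 0, "dz": 0, "wx": 0, "wy": 0, "wz": 0, "claw": 0}
    - {"dx": 0, "dy": 0, "dz": 0, "wx": 0, "wy": 0, "wz": 0, "claw": 0}
    - {"dx": 0, "dy": 0, "dz": 0, "wx": 0, "wy": 0, "wz": 0, "claw": 0}
    - {"dx": 0, "dy": 0, "dz": 0, "wx": 0, "wy": 0, "wz": 0, "claw": 0}
    - {"dx": 0, "dy": 0, "dz": 0, "wx": 0, "wy": 0, "wz": 0, "claw": 0}
  force: 40

```text
time_s: 5.85
ee_pos: [0.5514, -0.0855, -0.0229]
tool_rot: [[0.139, 0.99, 0.003], [0.99, -0.139, -0.001], [-0.0, 0.003, -1.0]]
force: [-0.8, 0.4, 2.9]
finger_gap: 0.0391
gripper_force: 41.8
```

Call:
arm_command:
  increments:
    - {"dx": 0, "dy": 0, "dz": 0, "wx": 0, "wy": 0, "wz": 0, "claw": 0}

```text
time_s: 5.95
ee_pos: [0.5515, -0.0855, -0.0229]
tool_rot: [[0.139, 0.99, 0.003], [0.99, -0.139, -0.001], [-0.0, 0.003, -1.0]]
force: [-1.6, -0.4, 4.1]
finger_gap: 0.0394
gripper_force: 41.9
```

Gripped at 39 mm, but the 3–4 N vertical force suggests the tips are brushing the table. I'll regrip 4 mm higher for seating clearance.

Call:
arm_command:
  increments:
    - {"dx": 0, "dy": 0, "dz": 0, "wx": 0, "wy": 0, "wz": 0, "claw": 0.65}
    - {"dx": 0, "dy": 0, "dz": 0, "wx": 0, "wy": 0, "wz": 0, "claw": 0.65}
    - {"dx": 0, "dy": -0.02, "dz": -0.1, "wx": 0, "wy": 0, "wz": 0, "claw": 0.65}
    - {"dx": 0, "dy": 0, "dz": 0, "wx": 0, "wy": 0, "wz": 0, "claw": 0.65}

```text
time_s: 6.35
ee_pos: [0.5505, -0.0853, -0.0189]
tool_rot: [[0.139, 0.99, 0.003], [0.99, -0.139, -0.0], [-0.0, 0.003, -1.0]]
force: [-0.4, -0.0, 0.8]
finger_gap: 0.0551
gripper_force: 0.0
```

Call:
arm_command:
  increments:
    - {"dx": 0, "dy": 0, "dz": 0, "wx": 0, "wy": 0, "wz": 0, "claw": 0}
    - {"dx": 0, "dy": 0, "dz": 0, "wx": 0, "wy": 0, "wz": 0, "claw": 0}
    - {"dx": 0, "dy": 0, "dz": 0, "wx": 0, "wy": 0, "wz": 0, "claw": 0}
    - {"dx": 0, "dy": 0, "dz": 0, "wx": 0, "wy": 0, "wz": 0, "claw": 0}
    - {"dx": 0, "dy": 0, "dz": 0, "wx": 0, "wy": 0, "wz": 0, "claw": 0}
  force: 50

```text
time_s: 6.85
ee_pos: [0.5508, -0.0854, -0.0188]
tool_rot: [[0.139, 0.99, 0.004], [0.99, -0.139, -0.001], [-0.0, 0.004, -1.0]]
force: [0.8, 0.0, 4.9]
finger_gap: 0.0387
gripper_force: 51.9
```

Call:
arm_command:
  increments:
    - {"dx": 0, "dy": 0, "dz": -0.5, "wx": 0, "wy": 0, "wz": 0, "claw": 0}
    - {"dx": 0, "dy": 0, "dz": -0.7, "wx": 0, "wy": 0, "wz": 0, "claw": 0}
    - {"dx": 0, "dy": 0, "dz": -0.7, "wx": 0, "wy": 0, "wz": 0, "claw": 0}
    - {"dx": 0, "dy": 0, "dz": -0.6, "wx": 0, "wy": 0, "wz": 0, "claw": 0}
    - {"dx": 0, "dy": 0, "dz": 0, "wx": 0, "wy": 0, "wz": 0, "claw": 0}

```text
time_s: 7.35
ee_pos: [0.5524, -0.0858, 0.0842]
tool_rot: [[0.139, 0.99, 0.008], [0.99, -0.139, -0.002], [-0.001, 0.008, -1.0]]
force: [0.3, 0.1, -1.8]
finger_gap: 0.0389
gripper_force: 51.2
```

```bash
cat >> h.py <<'E'
O=np.array([0.0,-.0025,-.0188])
def tgt(nx,nz,tilt,ny=0,dyaw=0,o=None):
    """tool pose for pack nose edge at cradle (nx,ny) mm, nz mm above pocket floor"""
    o=O if o is None else o
    R=Rt(CR[2]+dyaw,tilt);n=tf(CR,[(nx,ny,nz+8)])[0]
    return n+.045*R[:,0]-R@o,R     # pack +x = -tool x
def pack_now(o=None):
    from plant import telemetry
    o=O if o is None else o
    s=telemetry.read_state();R=s["tool_rot"];c,si=np.cos(CR[2]),np.sin(CR[2])
    n=s["ee_pos"]+R@o-.045*R[:,0]-np.r_[CR[:2],.008]
    xp=-R[:,0]
    print("nose xyz mm in cradle/floor",np.round([1000*(c*n[0]+si*n[1]),1000*(-si*n[0]+c*n[1]),1000*n[2]],1),"tilt",round(float(np.arcsin(-xp[2])),3),"yaw err",round(float(np.arctan2(xp[1],xp[0])-CR[2]),3),"F",s["force"].round(1),"t",s["time_s"],"gap",round(s["finger_gap"],4))
E
python3 - <<'E'
from h import *
pack_now();plan(*tgt(22,70,.3))
E
```

```text
nose xyz mm in cradle/floor [242.2  -4.2  95. ] tilt -0.001 yaw err -0.149 F [ 0.3  0.1 -1.8] t 7.35 gap 0.0389
6 rows; err mm [ -4.7 224.6 -10.8] deg [ 1.76 17.23 -8.39] F [ 0.3  0.1 -1.8] t 7.35
[0.924, -0.15, 0.043, 0.037, 0.359, -0.175]
[0.924, -0.127, 0.09, 0.037, 0.359, -0.175]
[0.921, -0.104, 0.137, 0.037, 0.359, -0.175]
[0.915, -0.081, 0.184, 0.037, 0.359, -0.175]
[0.907, -0.057, 0.23, 0.037, 0.359, -0.175]
[0.895, -0.034, 0.275, 0.037, 0.359, -0.175]
```

Call:
arm_command:
  increments:
    - {"dx": 0.77, "dy": -0.12, "dz": 0.03, "wx": 0.03, "wy": 0.3, "wz": -0.15, "claw": 0}
    - {"dx": 0.77, "dy": -0.11, "dz": 0.07, "wx": 0.03, "wy": 0.3, "wz": -0.15, "claw": 0}
    - {"dx": 0.77, "dy": -0.09, "dz": 0.11, "wx": 0.03, "wy": 0.3, "wz": -0.15, "claw": 0}
    - {"dx": 0.77, "dy": -0.07, "dz": 0.14, "wx": 0.03, "wy": 0.3, "wz": -0.15, "claw": 0}
    - {"dx": 0.77, "dy": -0.06, "dz": 0.18, "wx": 0.03, "wy": 0.3, "wz": -0.15, "claw": 0}

```text
time_s: 7.85
ee_pos: [0.5458, 0.0726, 0.0704]
tool_rot: [[0.035, 0.999, -0.003], [0.977, -0.033, 0.21], [0.21, -0.01, -0.978]]
force: [-0.9, -0.4, -1.4]
finger_gap: 0.0387
gripper_force: 51.1
```

Call:
arm_command:
  increments:
    - {"dx": 0.77, "dy": -0.04, "dz": 0.21, "wx": 0.03, "wy": 0.3, "wz": -0.15, "claw": 0}
    - {"dx": 0.75, "dy": -0.03, "dz": 0.24, "wx": 0.03, "wy": 0.3, "wz": -0.15, "claw": 0}
    - {"dx": 0, "dy": 0, "dz": 0, "wx": 0, "wy": 0, "wz": 0, "claw": 0}
    - {"dx": 0, "dy": 0, "dz": 0, "wx": 0, "wy": 0, "wz": 0, "claw": 0}

```text
time_s: 8.25
ee_pos: [0.5444, 0.1348, 0.0669]
tool_rot: [[-0.007, 1.0, -0.01], [0.957, 0.01, 0.289], [0.289, -0.008, -0.957]]
force: [-0.1, -0.6, -2.5]
finger_gap: 0.0385
gripper_force: 51.1
```

```bash
python3 - <<'E'
from h import *
from plant import viewer,telemetry
pack_now();plan(*tgt(22,70,.3))
o=[]
for n,(x,y,w,h) in(("top",(255,195,120,110)),("side",(250,175,120,110))):
    c=viewer.capture(n);pickle.dump(c,open(n+"1.pkl","wb"));o.append(cv2.resize(c["pixels"][y:y+h,x:x+w,::-1],None,fx=5 if n=="side" else 2,fy=5 if n=="side" else 2,interpolation=cv2.INTER_CUBIC))
I=np.zeros((550,800,3));I[:,:600]=o[1];I[:220,600:800]=o[0][:,20:220]
cv2.imwrite("pics/over.png",np.clip(I*1.5,0,255).astype(np.uint8))
E
```

```text
nose xyz mm in cradle/floor [25.9 -3.3 63.9] tilt 0.293 yaw err -0.002 F [-0.1 -0.6 -2.5] t 8.25 gap 0.0385
1 rows; err mm [3.4 4.  6.5] deg [-0.43  0.39 -0.11] F [-0.1 -0.6 -2.5] t 8.25
[0.141, 0.084, -0.127, -0.054, 0.049, -0.014]
```

View pics/over.png

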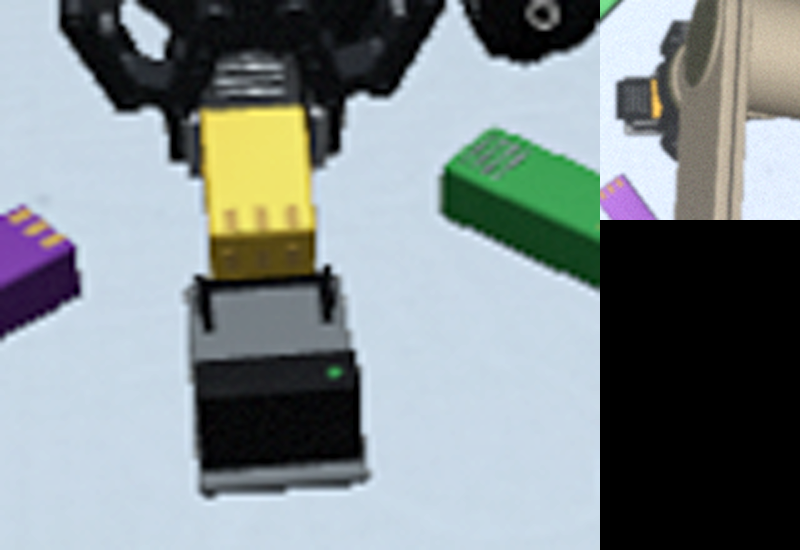

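Side view: the pack is tilted nose-down behind the cradle wall. Its nose top edge runs (208,237)–(315,230), bottom edge (213,280)–(316,275), colour boundary (200,107)–(303,103). The black end shows in the top inset at (618,79)–(621,120). I'll fit the pack's offset in the hand from these.

```bash
python3 - <<'E'
from h import *
from plant import telemetry
s=telemetry.read_state();R=s["tool_rot"];p=s["ee_pos"]
S=crop([(208,237),(315,230),(213,280),(316,275),(200,107),(303,103)],250,175,0,0)
Sl=np.array([(45,-20,30),(45,20,30),(45,-20,0),(45,20,0),(-14,-20,30),(-14,20,30)])/1e3
T=crop([(618,79),(621,120)],255,195,580,0,2);Tl=np.array([(-45,20,30),(-45,-20,30)])/1e3
def w(v,L):
    P=np.c_[-R[:,0],R[:,1],-R[:,2]]@Ro.from_euler("YZ",v[3:]).as_matrix()
    return p+R@v[:3]+L@P.T
f=lambda v:np.concatenate([(proj("side",w(v,Sl))-S).ravel(),(proj("top",w(v,Tl))-T).ravel()*.7])
for f2 in(lambda v:np.r_[f(np.r_[v,0,0])],f):
    r=least_squares(f2,[0,0,-.02]+([0,0] if f2 is f else []));print(r.x.round(4));print(f2(r.x).reshape(-1,2).round(1).tolist())
# cradle re-fit in side crop
c=crop([(193,365),(350,352),(203,495),(367,480)],250,175,0,0)
L=[(38,-31,47),(38,31,47),(67,-33,0),(67,33,0)]
print((proj("side",tf(CR,L))-c).round(1).tolist())
E
```

```text
[ 0.0018 -0.0027 -0.0169]
[[-0.2, -0.1], [0.5, -0.1], [-0.7, 0.6], [0.1, 0.2], [-0.5, 0.1], [0.2, -0.4], [0.4, -0.4], [-0.6, -0.7]]
[ 0.0022 -0.0028 -0.0169  0.0091  0.0087]
[[-0.1, 0.0], [0.6, -0.1], [-0.6, 0.6], [0.2, 0.0], [-0.6, 0.1], [0.1, -0.5], [0.3, -0.2], [-0.5, -0.5]]
[[-0.1, -1.2], [1.5, -1.0], [-1.1, 1.7], [0.9, 2.1]]
```

The fit is within 0.7 px: offset in hand (1.8, -2.7, -17) mm, close to what I assumed. Updating it and lowering in front of the lip.

```bash
sed -i 's/^O=.*/O=np.array([.0018,-.0027,-.0173])/' h.py && python3 - <<'E'
from h import *
pack_now();plan(*tgt(23,20,.3))
E
```

```text
nose xyz mm in cradle/floor [24.4 -2.7 64.1] tilt 0.293 yaw err -0.003 F [-0.2 -0.5 -2. ] t 8.35 gap 0.0385
2 rows; err mm [  2.6   1.5 -43.7] deg [-0.32  0.4  -0.14] F [-0.2 -0.5 -2. ] t 8.35
[-0.141, 0.037, 0.528, -0.02, 0.025, -0.009]
[-0.142, 0.035, 0.528, -0.02, 0.025, -0.009]
```

Call:
arm_command:
  increments:
    - {"dx": -0.09, "dy": 0.02, "dz": 0.35, "wx": -0.02, "wy": 0.02, "wz": -0.01, "claw": 0}
    - {"dx": -0.09, "dy": 0.02, "dz": 0.35, "wx": -0.02, "wy": 0.02, "wz": -0.01, "claw": 0}
    - {"dx": -0.09, "dy": 0.02, "dz": 0.35, "wx": 0, "wy": 0, "wz": 0, "claw": 0}
    - {"dx": 0, "dy": 0, "dz": 0, "wx": 0, "wy": 0, "wz": 0, "claw": 0}
    - {"dx": 0, "dy": 0, "dz": 0, "wx": 0, "wy": 0, "wz": 0, "claw": 0}

```text
time_s: 8.85
ee_pos: [0.5473, 0.1368, 0.0246]
tool_rot: [[-0.009, 1.0, -0.004], [0.955, 0.01, 0.295], [0.295, -0.001, -0.955]]
force: [0.3, 0.2, -2.0]
finger_gap: 0.0387
gripper_force: 51.1
```

```bash
python3 - <<'E'
from h import *
pack_now();plan(*tgt(23,3,.3))
E
```

```text
nose xyz mm in cradle/floor [21.8 -0.6 20.4] tilt 0.3 yaw err 0.0 F [ 0.3  0.2 -2. ] t 8.85 gap 0.0387
1 rows; err mm [  0.7  -1.2 -17.3] deg [-0.05  0.02  0.03] F [ 0.3  0.2 -2. ] t 8.85
[-0.156, 0.017, 0.406, -0.006, 0.002, 0.003]
```

Call:
arm_command:
  increments:
    - {"dx": -0.06, "dy": 0.01, "dz": 0.16, "wx": 0, "wy": 0, "wz": 0, "claw": 0}
    - {"dx": -0.05, "dy": 0, "dz": 0.13, "wx": 0, "wy": 0, "wz": 0, "claw": 0}
    - {"dx": -0.05, "dy": 0, "dz": 0.12, "wx": 0, "wy": 0, "wz": 0, "claw": 0}
    - {"dx": 0, "dy": 0, "dz": 0, "wx": 0, "wy": 0, "wz": 0, "claw": 0}
    - {"dx": 0, "dy": 0, "dz": 0, "wx": 0, "wy": 0, "wz": 0, "claw": 0}

```text
time_s: 9.35
ee_pos: [0.5485, 0.1355, 0.008]
tool_rot: [[-0.01, 1.0, -0.002], [0.955, 0.01, 0.295], [0.295, 0.001, -0.955]]
force: [-0.1, 0.3, -2.7]
finger_gap: 0.0388
gripper_force: 51.2
```

```bash
python3 - <<'E'
from h import *
from plant import viewer
pack_now();plan(*tgt(23,0,.3))
c=viewer.capture("side");pickle.dump(c,open("side2.pkl","wb"));o=cv2.resize(c["pixels"][175:285,250:370,::-1],None,fx=5,fy=5,interpolation=cv2.INTER_CUBIC)
cv2.imwrite("pics/in.png",np.clip(o*1.6,0,255).astype(np.uint8))
E
```

```text
nose xyz mm in cradle/floor [23.1  0.5  3.7] tilt 0.3 yaw err 0.001 F [-0.1  0.3 -2.7] t 9.35 gap 0.0388
1 rows; err mm [-0.5  0.1 -3.7] deg [0.05 0.02 0.06] F [-0.1  0.3 -2.7] t 9.35
[-0.025, -0.012, 0.09, 0.006, 0.003, 0.008]
```

View pics/in.png

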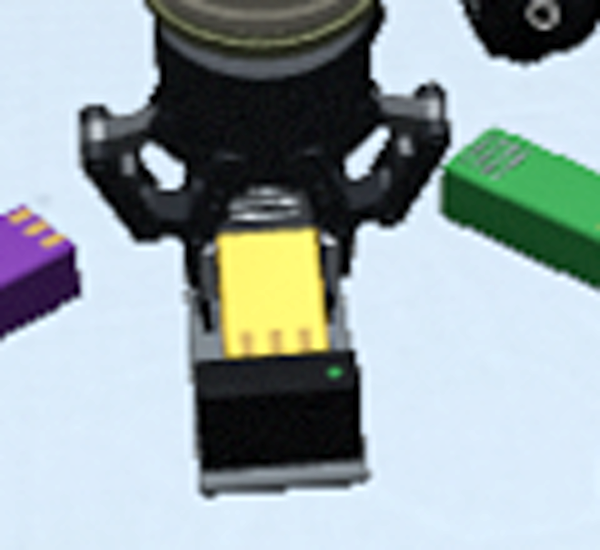

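Side view: the nose is inside the pocket behind the lip, with pack edges (222–328) centred on the lip (193–357). No contact force yet. I'll lower to touch the floor lightly.

Call:
arm_command:
  increments:
    - {"dx": -0.02, "dy": -0.01, "dz": 0.05, "wx": 0, "wy": 0, "wz": 0, "claw": 0}
    - {"dx": -0.01, "dy": 0, "dz": 0.03, "wx": 0, "wy": 0, "wz": 0, "claw": 0}
    - {"dx": 0, "dy": 0, "dz": 0, "wx": 0, "wy": 0, "wz": 0, "claw": 0}

```text
time_s: 9.7
ee_pos: [0.548, 0.1353, 0.0045]
tool_rot: [[-0.01, 1.0, -0.002], [0.955, 0.01, 0.295], [0.295, 0.001, -0.955]]
force: [0.5, 1.0, -2.6]
finger_gap: 0.0388
gripper_force: 51.2
```

```bash
python3 - <<'E'
from h import *
pack_now();plan(*tgt(34,.5,.3))
E
```

```text
nose xyz mm in cradle/floor [23.3  0.1  0.3] tilt 0.3 yaw err 0.001 F [ 0.5  1.  -2.6] t 9.7 gap 0.0388
1 rows; err mm [  0.  -10.7   0.2] deg [0.05 0.03 0.07] F [ 0.5  1.  -2.6] t 9.7
[-0.254, -0.002, -0.085, 0.006, 0.003, 0.009]
```

Call:
arm_command:
  increments:
    - {"dx": -0.01, "dy": 0, "dz": 0.025, "wx": 0, "wy": 0, "wz": 0, "claw": 0}
    - {"dx": 0, "dy": 0, "dz": 0, "wx": 0, "wy": 0, "wz": 0, "claw": 0}
    - {"dx": 0, "dy": 0, "dz": 0, "wx": 0, "wy": 0, "wz": 0, "claw": 0}

```text
time_s: 10.0
ee_pos: [0.5482, 0.1352, 0.0036]
tool_rot: [[-0.01, 1.0, -0.002], [0.955, 0.01, 0.295], [0.295, 0.001, -0.955]]
force: [0.2, 0.3, -2.5]
finger_gap: 0.0389
gripper_force: 51.2
```

Call:
arm_command:
  increments:
    - {"dx": -0.01, "dy": 0, "dz": 0.025, "wx": 0, "wy": 0, "wz": 0, "claw": 0}
    - {"dx": 0, "dy": 0, "dz": 0, "wx": 0, "wy": 0, "wz": 0, "claw": 0}
    - {"dx": 0, "dy": 0, "dz": 0, "wx": 0, "wy": 0, "wz": 0, "claw": 0}

```text
time_s: 10.3
ee_pos: [0.5483, 0.1354, 0.0031]
tool_rot: [[-0.01, 1.0, -0.001], [0.955, 0.01, 0.296], [0.296, 0.002, -0.955]]
force: [-2.5, 2.7, 3.8]
finger_gap: 0.0389
gripper_force: 51.9
```

```bash
python3 - <<'E'
from h import *
pack_now();plan(*tgt(34,-.5,.3))
E
```

```text
nose xyz mm in cradle/floor [23.2  0.4 -1.2] tilt 0.3 yaw err 0.002 F [-2.5  2.7  3.8] t 10.3 gap 0.0389
1 rows; err mm [ -0.2 -10.8   0.7] deg [ 0.07 -0.    0.09] F [-2.5  2.7  3.8] t 10.3
[-0.253, -0.009, -0.096, 0.009, -0.0, 0.011]
```

Floor contact is at an estimated -0.9 mm, so I'll correct the height by that. Now sliding the nose under the lip.

```bash
sed -i 's/^O=.*/O=np.array([.0018,-.0027,-.0181])/' h.py && python3 - <<'E'
from h import *
pack_now();plan(*tgt(33,.5,.3))
E
```

```text
nose xyz mm in cradle/floor [23.4  0.4 -0.4] tilt 0.3 yaw err 0.002 F [-2.5  2.7  3.8] t 10.3 gap 0.0389
1 rows; err mm [-0.3 -9.6  0.9] deg [ 0.07 -0.    0.09] F [-2.5  2.7  3.8] t 10.3
[-0.222, -0.009, -0.093, 0.009, -0.0, 0.011]
```

Call:
arm_command:
  increments:
    - {"dx": 0, "dy": 0, "dz": -0.02, "wx": 0, "wy": 0, "wz": 0, "claw": 0}
    - {"dx": -0.08, "dy": 0, "dz": -0.03, "wx": 0, "wy": 0, "wz": 0, "claw": 0}
    - {"dx": -0.08, "dy": 0, "dz": -0.03, "wx": 0, "wy": 0, "wz": 0, "claw": 0}
    - {"dx": -0.06, "dy": 0, "dz": -0.02, "wx": 0, "wy": 0, "wz": 0, "claw": 0}
    - {"dx": 0, "dy": 0, "dz": 0, "wx": 0, "wy": 0, "wz": 0, "claw": 0}

```text
time_s: 10.8
ee_pos: [0.5482, 0.1248, 0.0034]
tool_rot: [[-0.009, 1.0, -0.002], [0.956, 0.009, 0.295], [0.295, 0.001, -0.956]]
force: [0.2, 0.1, -1.7]
finger_gap: 0.0388
gripper_force: 51.3
```

```bash
python3 - <<'E'
from h import *
pack_now();plan(*tgt(36,.5,.3))
E
```

```text
nose xyz mm in cradle/floor [34.   0.2  0. ] tilt 0.299 yaw err 0.001 F [ 0.2  0.1 -1.7] t 10.8 gap 0.0388
1 rows; err mm [-0.1 -2.   0.5] deg [0.06 0.05 0.04] F [ 0.2  0.1 -1.7] t 10.8
[-0.043, -0.004, -0.027, 0.007, 0.007, 0.004]
```

Call:
arm_command:
  increments:
    - {"dx": -0.05, "dy": 0, "dz": -0.015, "wx": 0, "wy": 0, "wz": 0, "claw": 0}
    - {"dx": 0, "dy": 0, "dz": 0, "wx": 0, "wy": 0, "wz": 0, "claw": 0}
    - {"dx": 0, "dy": 0, "dz": 0, "wx": 0, "wy": 0, "wz": 0, "claw": 0}

```text
time_s: 11.1
ee_pos: [0.5482, 0.1233, 0.0036]
tool_rot: [[-0.01, 1.0, -0.002], [0.955, 0.01, 0.295], [0.295, 0.001, -0.956]]
force: [0.3, -0.1, -2.2]
finger_gap: 0.0388
gripper_force: 51.3
```

Call:
arm_command:
  increments:
    - {"dx": -0.03, "dy": 0, "dz": -0.01, "wx": 0, "wy": 0, "wz": 0, "claw": 0}
    - {"dx": 0, "dy": 0, "dz": 0, "wx": 0, "wy": 0, "wz": 0, "claw": 0}

```text
time_s: 11.3
ee_pos: [0.5482, 0.1221, 0.0036]
tool_rot: [[-0.01, 1.0, -0.002], [0.955, 0.01, 0.295], [0.295, 0.001, -0.956]]
force: [0.7, 0.2, -2.6]
finger_gap: 0.0388
gripper_force: 51.2
```

```bash
python3 - <<'E'
from h import *
pack_now()
for t in(.2,.1,.03):plan(*tgt(46-30*np.sin(t),.3,t))
E
```

```text
nose xyz mm in cradle/floor [36.8  0.2  0.2] tilt 0.299 yaw err 0.001 F [ 0.7  0.2 -2.6] t 11.3 gap 0.0388
1 rows; err mm [-0.1 -3.9 -4.5] deg [ 0.05 -5.7   0.07] F [ 0.7  0.2 -2.6] t 11.3
[-0.127, -0.003, 0.078, 0.007, -0.712, 0.008]
2 rows; err mm [-0.  -8.1 -9. ] deg [  0.06 -11.43   0.07] F [ 0.7  0.2 -2.6] t 11.3
[-0.13, -0.002, 0.078, 0.004, -0.714, 0.004]
[-0.121, -0.002, 0.091, 0.004, -0.714, 0.004]
2 rows; err mm [ -0.  -11.2 -12.1] deg [  0.06 -15.44   0.06] F [ 0.7  0.2 -2.6] t 11.3
[-0.179, -0.002, 0.104, 0.004, -0.965, 0.004]
[-0.163, -0.002, 0.127, 0.004, -0.965, 0.004]
```

Call:
arm_command:
  increments:
    - {"dx": -0.03, "dy": 0, "dz": -0.01, "wx": 0, "wy": 0, "wz": 0, "claw": 0}
    - {"dx": 0, "dy": 0, "dz": 0, "wx": 0, "wy": 0, "wz": 0, "claw": 0}

```text
time_s: 11.5
ee_pos: [0.5482, 0.1219, 0.0039]
tool_rot: [[-0.01, 1.0, -0.002], [0.955, 0.01, 0.297], [0.297, 0.001, -0.955]]
force: [1.1, 4.2, -3.3]
finger_gap: 0.0387
gripper_force: 50.9
```

Call:
arm_command:
  increments:
    - {"dx": -0.03, "dy": 0, "dz": -0.01, "wx": 0, "wy": 0, "wz": 0, "claw": 0}
    - {"dx": 0, "dy": 0, "dz": 0, "wx": 0, "wy": 0, "wz": 0, "claw": 0}

```text
time_s: 11.7
ee_pos: [0.5482, 0.1218, 0.0041]
tool_rot: [[-0.01, 1.0, -0.002], [0.954, 0.01, 0.298], [0.298, 0.001, -0.955]]
force: [2.3, 10.7, -3.1]
finger_gap: 0.0389
gripper_force: 51.0
```

```bash
python3 - <<'E'
from h import *
pack_now()
E
```

```text
nose xyz mm in cradle/floor [37.1  0.1  0.5] tilt 0.303 yaw err 0.002 F [ 2.3 10.7 -3.1] t 11.7 gap 0.0389
```

The end wall is touched at an estimated 37.0 mm (should be 38.1), so I'll correct the cradle position by 1 mm, back off the overpress and rock down.

Call:
arm_command:
  increments:
    - {"dx": 0.06, "dy": 0, "dz": 0.02, "wx": 0, "wy": 0, "wz": 0, "claw": 0}
    - {"dx": 0, "dy": 0, "dz": 0, "wx": 0, "wy": 0, "wz": 0, "claw": 0}

```text
time_s: 11.9
ee_pos: [0.5483, 0.1223, 0.0037]
tool_rot: [[-0.01, 1.0, -0.002], [0.956, 0.01, 0.295], [0.295, 0.001, -0.956]]
force: [-0.1, -0.1, -1.9]
finger_gap: 0.0385
gripper_force: 51.5
```

```bash
sed -i 's/CR=np.array(\[.5455,.1122/CR=np.array([.5455,.1132/' h.py && python3 - <<'E'
from h import *
pack_now()
for t in(.2,):plan(*tgt(46.2-30*np.sin(t),.4,t),n=2)
E
```

```text
nose xyz mm in cradle/floor [37.5  0.2  0.3] tilt 0.299 yaw err 0.002 F [-0.1 -0.1 -1.9] t 11.9 gap 0.0385
2 rows; err mm [-0.1 -3.4 -4.5] deg [ 0.06 -5.69  0.09] F [-0.1 -0.1 -1.9] t 11.9
[-0.057, -0.002, 0.041, 0.004, -0.355, 0.006]
[-0.055, -0.002, 0.043, 0.004, -0.355, 0.006]
```

Call:
arm_command:
  increments:
    - {"dx": -0.06, "dy": 0, "dz": 0.04, "wx": 0, "wy": -0.35, "wz": 0.01, "claw": 0}
    - {"dx": -0.06, "dy": 0, "dz": 0.04, "wx": 0, "wy": -0.35, "wz": 0, "claw": 0}
    - {"dx": 0, "dy": 0, "dz": 0, "wx": 0, "wy": 0, "wz": 0, "claw": 0}
    - {"dx": 0, "dy": 0, "dz": 0, "wx": 0, "wy": 0, "wz": 0, "claw": 0}

```text
time_s: 12.3
ee_pos: [0.5484, 0.1186, -0.0005]
tool_rot: [[-0.01, 1.0, -0.001], [0.98, 0.01, 0.201], [0.201, 0.001, -0.98]]
force: [-0.1, 0.4, -2.9]
finger_gap: 0.039
gripper_force: 51.5
```

```bash
python3 - <<'E'
from h import *
pack_now()
for t in(.12,):plan(*tgt(46.2-30*np.sin(t),.4,t),n=2)
E
```

```text
nose xyz mm in cradle/floor [40.6  0.2  0.5] tilt 0.202 yaw err 0.001 F [-0.1  0.4 -2.9] t 12.3 gap 0.039
2 rows; err mm [-0.2 -2.9 -3.9] deg [ 0.06 -4.72  0.04] F [-0.1  0.4 -2.9] t 12.3
[-0.045, -0.003, 0.04, 0.004, -0.295, 0.002]
[-0.044, -0.003, 0.042, 0.004, -0.295, 0.002]
```

Call:
arm_command:
  increments:
    - {"dx": -0.045, "dy": 0, "dz": 0.04, "wx": 0, "wy": -0.3, "wz": 0, "claw": 0}
    - {"dx": -0.045, "dy": 0, "dz": 0.04, "wx": 0, "wy": -0.3, "wz": 0, "claw": 0}
    - {"dx": 0, "dy": 0, "dz": 0, "wx": 0, "wy": 0, "wz": 0, "claw": 0}
    - {"dx": 0, "dy": 0, "dz": 0, "wx": 0, "wy": 0, "wz": 0, "claw": 0}

```text
time_s: 12.7
ee_pos: [0.5484, 0.1154, -0.0044]
tool_rot: [[-0.009, 1.0, -0.0], [0.993, 0.009, 0.119], [0.119, 0.001, -0.993]]
force: [-0.7, 0.1, -1.2]
finger_gap: 0.0391
gripper_force: 51.5
```

```bash
python3 - <<'E'
from h import *
pack_now()
for t in(.05,):plan(*tgt(46.2-30*np.sin(t),.4,t),n=2)
E
```

```text
nose xyz mm in cradle/floor [42.9  0.2  0.4] tilt 0.119 yaw err -0.0 F [-0.7  0.1 -1.2] t 12.7 gap 0.0391
2 rows; err mm [-0.2 -2.8 -3.1] deg [ 0.05 -3.97 -0.01] F [-0.7  0.1 -1.2] t 12.7
[-0.039, -0.002, 0.035, 0.003, -0.248, -0.0]
[-0.038, -0.002, 0.036, 0.003, -0.248, -0.0]
```

Call:
arm_command:
  increments:
    - {"dx": -0.04, "dy": 0, "dz": 0.035, "wx": 0, "wy": -0.25, "wz": 0, "claw": 0}
    - {"dx": -0.04, "dy": 0, "dz": 0.035, "wx": 0, "wy": -0.25, "wz": 0, "claw": 0}
    - {"dx": 0, "dy": 0, "dz": 0, "wx": 0, "wy": 0, "wz": 0, "claw": 0}
    - {"dx": 0, "dy": 0, "dz": 0, "wx": 0, "wy": 0, "wz": 0, "claw": 0}

```text
time_s: 13.1
ee_pos: [0.5485, 0.1124, -0.0075]
tool_rot: [[-0.009, 1.0, 0.0], [0.999, 0.009, 0.05], [0.05, 0.001, -0.999]]
force: [-0.3, 0.9, -1.9]
finger_gap: 0.0385
gripper_force: 51.5
```

```bash
python3 - <<'E'
from h import *
pack_now()
for t in(.0,):plan(*tgt(45.4,.2,t),n=2)
E
```

```text
nose xyz mm in cradle/floor [44.9  0.2  0.5] tilt 0.05 yaw err -0.0 F [-0.3  0.9 -1.9] t 13.1 gap 0.0385
2 rows; err mm [-0.2 -1.4 -2.4] deg [ 0.05 -2.84 -0.03] F [-0.3  0.9 -1.9] t 13.1
[-0.018, -0.003, 0.029, 0.003, -0.178, -0.002]
[-0.018, -0.003, 0.03, 0.003, -0.178, -0.002]
```

Call:
arm_command:
  increments:
    - {"dx": -0.02, "dy": 0, "dz": 0.03, "wx": 0, "wy": -0.18, "wz": 0, "claw": 0}
    - {"dx": -0.02, "dy": 0, "dz": 0.03, "wx": 0, "wy": -0.18, "wz": 0, "claw": 0}
    - {"dx": 0, "dy": 0, "dz": 0, "wx": 0, "wy": 0, "wz": 0, "claw": 0}
    - {"dx": 0, "dy": 0, "dz": 0, "wx": 0, "wy": 0, "wz": 0, "claw": 0}

```text
time_s: 13.5
ee_pos: [0.5484, 0.1114, -0.01]
tool_rot: [[-0.009, 1.0, 0.001], [1.0, 0.009, -0.002], [-0.002, 0.001, -1.0]]
force: [-0.1, 0.4, -2.3]
finger_gap: 0.0386
gripper_force: 51.5
```

```bash
python3 - <<'E'
from h import *
pack_now()
E
```

```text
nose xyz mm in cradle/floor [45.   0.1  0.1] tilt -0.002 yaw err 0.0 F [-0.1  0.4 -2.3] t 13.5 gap 0.0386
```

The pack is flat and almost on the floor. I'll lower it a touch to bear on the floor, release, then lift.

Call:
arm_command:
  increments:
    - {"dx": 0, "dy": 0, "dz": 0.02, "wx": 0, "wy": 0, "wz": 0, "claw": 0}
    - {"dx": 0, "dy": 0, "dz": 0, "wx": 0, "wy": 0, "wz": 0, "claw": 0}

```text
time_s: 13.7
ee_pos: [0.5486, 0.111, -0.0107]
tool_rot: [[-0.009, 1.0, 0.001], [1.0, 0.009, -0.002], [-0.002, 0.001, -1.0]]
force: [1.1, 0.1, -1.3]
finger_gap: 0.039
gripper_force: 51.6
```

Call:
arm_command:
  increments:
    - {"dx": 0, "dy": 0, "dz": 0, "wx": 0, "wy": 0, "wz": 0, "claw": 0.75}
    - {"dx": 0, "dy": 0, "dz": 0, "wx": 0, "wy": 0, "wz": 0, "claw": 0.75}
    - {"dx": 0, "dy": 0, "dz": 0, "wx": 0, "wy": 0, "wz": 0, "claw": 0.75}
    - {"dx": 0, "dy": 0, "dz": 0, "wx": 0, "wy": 0, "wz": 0, "claw": 0.75}

```text
time_s: 14.1
ee_pos: [0.5486, 0.111, -0.0106]
tool_rot: [[-0.009, 1.0, 0.001], [1.0, 0.009, -0.002], [-0.002, 0.001, -1.0]]
force: [-0.7, -0.7, 0.3]
finger_gap: 0.0642
gripper_force: 0.0
```

Call:
arm_command:
  increments:
    - {"dx": 0, "dy": 0, "dz": -0.3, "wx": 0, "wy": 0, "wz": 0, "claw": 0.75}
    - {"dx": 0, "dy": 0, "dz": -0.6, "wx": 0, "wy": 0, "wz": 0, "claw": 0.75}
    - {"dx": 0, "dy": 0, "dz": -0.9, "wx": 0, "wy": 0, "wz": 0, "claw": 0.75}
    - {"dx": 0, "dy": 0, "dz": -0.9, "wx": 0, "wy": 0, "wz": 0, "claw": 0.75}
    - {"dx": 0, "dy": 0, "dz": -0.9, "wx": 0, "wy": 0, "wz": 0, "claw": 0.75}

```text
time_s: 14.6
ee_pos: [0.5482, 0.1114, 0.1356]
tool_rot: [[-0.009, 1.0, 0.002], [1.0, 0.009, -0.002], [-0.002, 0.002, -1.0]]
force: [0.5, -0.7, 0.2]
finger_gap: 0.0641
gripper_force: 0.0
```

Call:
arm_command:
  increments:
    - {"dx": 0.8, "dy": 0, "dz": -0.5, "wx": 0, "wy": 0, "wz": 0, "claw": 0.75}
    - {"dx": 0.9, "dy": 0, "dz": 0, "wx": 0, "wy": 0, "wz": 0, "claw": 0.75}
    - {"dx": 0.9, "dy": 0, "dz": 0, "wx": 0, "wy": 0, "wz": 0, "claw": 0.75}
    - {"dx": 0.9, "dy": 0, "dz": 0, "wx": 0, "wy": 0, "wz": 0, "claw": 0.75}
    - {"dx": 0.9, "dy": 0, "dz": 0, "wx": 0, "wy": 0, "wz": 0, "claw": 0.75}

```text
time_s: 15.1
ee_pos: [0.5468, 0.2889, 0.1542]
tool_rot: [[-0.008, 1.0, 0.002], [1.0, 0.008, -0.002], [-0.002, 0.002, -1.0]]
force: [-0.0, -0.2, 0.1]
finger_gap: 0.0644
gripper_force: 0.0
```

```bash
python3 - <<'E'
from h import *
from plant import viewer
o=[]
for n,(x,y,w,h) in(("top",(260,212,90,70)),("side",(270,215,90,70))):
    c=viewer.capture(n);pickle.dump(c,open(n+"f.pkl","wb"));o.append(cv2.resize(c["pixels"][y:y+h,x:x+w,::-1],None,fx=4.4,fy=4.4,interpolation=cv2.INTER_CUBIC))
cv2.imwrite("pics/final.png",np.clip(np.hstack(o)*1.6,0,255).astype(np.uint8))
E
```

```text
(no output)
```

View pics/final.png

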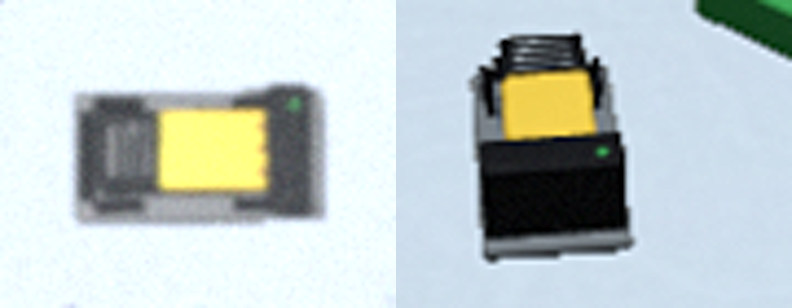

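Top view: the pack lies in the pocket with its contacts under the lip (yellow from x=158 to 268) and its sides parallel to the guides. The side view shows it flat between the guides. I'll do a quick numeric check of the colour boundary, then hand in.

Call:
arm_command:
  increments:
    - {"dx": 0, "dy": 0, "dz": 0, "wx": 0, "wy": 0, "wz": 0, "claw": 0.75}
    - {"dx": 0, "dy": 0, "dz": 0, "wx": 0, "wy": 0, "wz": 0, "claw": 0.75}
    - {"dx": 0, "dy": 0, "dz": 0, "wx": 0, "wy": 0, "wz": 0, "claw": 0.75}

```text
time_s: 15.5
ee_pos: [0.547, 0.2863, 0.1532]
tool_rot: [[-0.007, 1.0, 0.001], [1.0, 0.007, -0.002], [-0.002, 0.001, -1.0]]
force: [0.6, -0.3, 0.7]
finger_gap: 0.064
gripper_force: 0.0
```

```bash
python3 - <<'E'
from h import *
from plant import ctrl
L=[(-14,20,38),(-14,-20,38)]
a=proj("top",tf(CR,L))-crop([(158,110),(158,190)],260,212,0,0,4.4)
b=proj("side",tf(CR,L[::-1]))-crop([(502,77),(592,70)],270,215,396,0,4.4)
print(a.round(1).tolist(),b.round(1).tolist())
if max(abs(a).max(),abs(b).max())<2.5: print(ctrl.hand_in())
E
```

```text
[[-0.4, 0.1], [-0.2, 0.6]] [[-0.9, -0.3], [-1.1, -0.1]]
the job is handed in; nothing more can be done
None
```

The yellow and black battery pack lies flat in the charging cradle with its contact end under the lip; the gripper has let go and backed away, and the job was handed in at about 15.5 s.

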